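# Prove the soak test dead, then free the dropped gate bolt and hold the guard ajar

## Robot

A 6-joint arm with a two-finger parallel gripper is mounted at the origin on a cart in front of the work surface, level with it; the furniture and walls round the work are solid. World frame = base frame: x ahead of the robot, y to its left, z up, the work surface at z = 0. Lengths are in mm, angles in rad, forces in N, time in s.
With the tool pointing down it reaches from about 350 to 975 mm from the base axis. Payload 7.1 kg.
Tool frame: the origin (TCP) lies at the very end of the fingers, on their centre line; the grasp point (between the pads) lies 19 mm behind it; z points along the fingers, y is the line along which they close (so a half turn about z gives the same grasp; the last joint's range is limited). The gripper opens to 88 mm and grips with 3 to 60 N. Pads are 20 mm wide; open, the fingers measure 115 mm over their backs; the gripper's body (75 mm by 178 mm) begins 61 mm behind the grasp point.
Start: joints at [-1.243, 0.423, 1.63, -0, 1.089, -0.019], TCP at [212.448, -587.767, 184.375] pointing down, gripper open.
Joint ranges: [-3, 3], [-0.9, 2.11], [0.09, 2.58], [-1.31, 4.45], [0.11, 2.69], [-2.54, 2.54]. Speed limits (rad/s): [2.39, 2.39, 3.01, 3.14, 3.14, 3.14].

## Interface

Orientations are given as a rotation vector (axis times angle).
In Python, from workcell import * gives the robot as it stands.
- The arm moves only by the tool step_arm, never from a script. Its argument "deltas" is a list of rows, each a list of 3 entries, a list of its own where there are three numbers: the shift along the tool's x, y, z in units of 300 mm (1.0 is 300 mm), then the turn, a rotation vector about the tool's x, y, z in units of 1.5 rad (1.0 is 1.5 rad), then the gripper command: -1 is shut, 1 is fully open, values between are in proportion. In form: [[[dx, dy, dz], [rx, ry, rz], gripper], ...]. A call has 1 to 20 rows; each row is the pose to reach, as a shift and turn from the pose commanded when the call began, along the tool's axes at that moment; what a row does not reach only later rows make up. A row lasts 1/12 s, in which the tool goes at most 41.7 mm and 7.16 degrees, less where a joint would pass 70% of its speed; a pose out of reach is approached as far as the arm can. A call with a number of a shift or a turn outside -1 to 1 is refused whole. A call with a gripper value outside its range is refused whole. The fingers move at their own pace and stop on an object; the grip force is fixed at half the most. Time passes only in rows, so rows that repeat a pose let the fingers close. It gives the time, the measured TCP pose, the force, the opening and the grip force at its end, in the units of the state.
- get_obs(): the state, without advancing time (a new reading comes with each control period).
- get_image(name): name is "side" or "top"; returns a dict with "pixels" (480x640x3 uint8, red, green, blue), "fx", "fy", "cx", "cy" (pixels), "dist_coeffs" ([k1, k2, p1, p2, k3] as OpenCV has them; the pictures are not rectified), "T" (4x4, takes a point from camera to world coordinates). Camera axes: x right, y down, z forward; pixel columns grow to the right and rows downward; lengths in mm; the calibration is good to about 2 mm. A picture is of the moment at which its call begins. There is no depth.
- close_job(): hands the job in; it is judged then, once.
The state is a dict: "t": time; "qpos": joint angles; "qvel": joint speeds; "joint_torque": joint torques, N m; "ee_pos": TCP position; "orientation": TCP orientation; "ft_force": force on the tool from outside, world axes, zero at the start; "moment": the same for the moment, N m; "width": finger opening in mm; "grasp_force": force on a finger pad.
Only numpy, scipy, OpenCV 4.12 (cv2) and the standard library are available. Lean on these libraries where they do the work, as an engineer would, in place of code of your own. Each camera call takes 0.05 s, during which the arm holds its last target. There are 200 camera calls.

## Task

Before the guard is opened, prove the rig dead with the orange voltage tester: take it from its stand, touch its metal tip on top of the red terminal and then on top of the blue one, and stand it back in its stand. Then take the black ball knob of the gate's barrel bolt: the worn bolt has sagged and its nose has dropped behind the bent-up lip of the keeper, so lift it over the lip while pulling it back, and swing the gate ajar, a hand's breadth (6 to 10 cm) at its free edge. The gate is sprung shut and the next person reaches in behind it, so finish still holding the knob with the gate ajar and still; leave the blue pliers, red pliers and screw cup where they are.

Things in the scene. Friction and masses are not known exactly. Their poses are not given: they have to be found in the camera images.
- guard: Bench guard, a box of aluminium posts with clear walls and clear roof, 180 mm deep (x) x 255 mm wide, roof top 137 mm above the bench; fixed. Origin: on the bench under the housing (the housing spans x -90 to 90, y -188 to 68 mm in its own frame). Own -x points out of the front, where the gate is; own +y is to the left seen from the front; z up. A flat dark terminal box (top 151 mm above the bench) is fixed on the front edge of the roof at own x -84 to -48, y -131 to -19 mm.
- post_red: Terminal with a red plastic collar (24 mm wide) and a flat brass head, 22 mm tall, standing on the terminal box; origin at its foot, z up. Fixed. It is either the left or the right one of the two (50 mm apart along the front edge).
- post_red_top (a point): Centre of the red terminal's brass head (17 mm wide, flat, facing up, about 172 mm above the bench): the test point.
- post_blue: The same terminal with a blue collar.
- post_blue_top (a point): Centre of the blue terminal's brass head: the second test point.
- tester: Pen-shaped orange voltage tester, 153 mm long, 50 to 85 g, standing tip down in its stand. Origin at the end of the metal tip, z up along the pen. Tip 5 mm wide, then a 12 mm black sleeve from 28 to 58 mm, a black finger guard disc (28 mm wide, 58 to 62 mm), then the round orange handle, 16 mm wide, 62 to 146 mm, with a black cap.
- tester_tip (a point): End of the tester's metal tip (the tester's origin). Not reported while the fingers hold the tester.
- tester_grip (a point): A good place to grip the tester from above: on its axis in the ribbed part of the handle, 113 mm above the tip.
- stand: Heavy round tester stand, fixed to the bench: grey foot 84 mm wide, 13 mm high, with an upright black tube 32 mm wide, its mouth 76 mm above the bench, bore 20 mm wide and 62 mm deep. Origin on the bench under the bore. With the tester home its finger guard rests on the mouth, and its tip is 58 mm below the mouth.
- stand_mouth (a point): Centre of the mouth of the stand's bore, 76 mm above the bench; z up.
- gate (a joint): Opening angle of the gate (rad): 0 shut, grows as its free (left) edge swings out of the front, towards the robot; up to 1.2. Upright hinge at the gate's right edge. A spring pulls it shut all the time (about 0.2 Nm shut, 0.4 Nm at 0.4 rad). The free edge is 210 mm from the hinge: 0.4 rad is about 8 cm ajar. While the bolt's nose is in the keeper the gate cannot open.
- gate_hinge (a point): Point on the gate's fixed upright hinge line, 111 mm above the bench; in the guard's frame at x -94.5, y -166.5 mm.
- gate_edge (a point): Front face of the gate at its free edge, 111 mm above the bench; moves with the gate.
- bolt (a joint): Draw of the barrel bolt along the gate (m): 0 shot, grows as it is pulled back from the keeper toward the hinge (own -y of the guard along the gate while it is shut), up to 0.040. From 0.023 on its nose is clear of the keeper and the gate can swing. Slides with about 1.5 N of friction. Pulled without lifting, it stops after about 4 mm, its collar against the lip.
- bolt_lift (a joint): Tilt of the bolt about its tail (rad): 0 sagged, grows as it is lifted; about 0.075 is level, up to 0.17. The collar clears the lip above about 0.06. The knob is 75 mm from the tail pivot, so 0.1 rad raises it about 7.5 mm; it weighs 0.15 to 0.25 kg and falls back when let go.
- bolt_knob (a point): Centre of the black ball knob (22 mm) at the end of the stem (7 mm thick) that juts level out of the bolt toward the front, about 103 mm above the bench: where to grip, from above with fingers closing along the gate. It moves with bolt and gate. The ball is 40 mm in front of the bolt's axis, 19 mm clear of the guides and 59 mm in front of the gate's face; nothing lies under it but the bench.
- bolt_nose (a point): End of the bolt's collared nose (collar 27 mm wide, 14 mm long), which lies in the keeper at the start.
- keeper_lip (a point): Middle of the top edge of the keeper's bent-up lip, a fixed steel edge across the bolt's path on the left front post; in the guard's frame at x -109, y 47.5 mm, 94 mm above the bench. The keeper is an open-topped cradle; only its near edge (lip) and its front cheek hold the nose.
- blue_pliers: Long-nose pliers with blue handles lying on the bench, 66x202x16 mm; part of the surroundings. Origin under its centre.
- red_pliers: Pliers with red handles lying on the bench, 70x176x16 mm; part of the surroundings. Origin under the centre.
- cup: Steel cup of screws, 63 mm wide, 36 mm high; part of the surroundings. Origin under the centre.
There are look-alikes about, which are no part of the job. Leave any pink or white look-alike of the tester alone.

How it is judged (in metres and radians):
On the way, in this order (a step that is already met when the one before it is completed fails the run):
1. the tester's tip touches the top of the red terminal (contact force between tester and post_red above 0.3 N and distance between tester_tip and post_red_top below 0.012 m), for 0.2 s.
2. the tester's tip touches the top of the blue terminal (contact force between tester and post_blue above 0.3 N and distance between tester_tip and post_blue_top below 0.012 m), for 0.2 s.
3. the tester stands in its stand again and is let go (horizontal distance between tester_tip and stand_mouth below 0.009 m and angle between tester's own z axis and vertical below 0.12 rad and z of tester_tip in the frame of stand_mouth below -0.053 m and contact force between the fingers and tester below 0.05 N), for 0.2 s.
4. the bolt is lifted over the lip and drawn clear of the keeper (value of joint bolt above 0.021 m), for 0.1 s.
At the end, for the whole second after the job is handed in: The gate stands still 0.24 to 0.58 rad open (5 to 11 cm at its free edge), the bolt drawn back over 10 mm, the fingers pressing on it with over 0.7 N; the tester stands released in its stand, upright within 0.12 rad, tip within 9 mm of its axis and over 53 mm below the mouth (all of step 3 and value of joint gate between 0.24 and 0.58 rad and velocity of joint gate between -0.08 and 0.08 rad/s and value of joint bolt above 0.01 m and contact force between the fingers and bolt above 0.7 N); the arm keeps its last pose, push and grip.
It fails at once if the blue pliers, red pliers or screw cup is moved by more than 30 mm (distance of any of blue_pliers, red_pliers, cup from where it was at the start of the episode above 0.03 m).
It also fails if it takes over 69 s, if anything falls off the work surface, if the arm or the gripper's body presses on something with over 40 N, if the wrist force passes 120 N, or if a joint passes its speed limit or range.

## Working session

There is one attempt and no reset: what is moved stays moved. The work goes in short steps, Python scripts to look and compute and a tool call to move; the robot and the scene stay as the last step left them, time stands still between calls to the robot, and variables do not carry over. Pictures are saved under pics/ and viewed, at most 10 in all, crops included, and the job is handed in when it is done.

Besides the shell and the picture viewer there is one more tool, called after "Call:" as name([rows], argument=value, ...), one row to a line, values as JSON. step_arm: Moves the arm, as the interface text tells. Its arguments: {"type":"object","properties":{"deltas":{"type":"array","items":{"type":"array"}}},"required":["deltas"]}

```bash
mkdir -p pics; ls
python3 - <<'E'
from workcell import *
import cv2,pickle
d={}
for n in("side","top"):
    i=get_image(n);d[n]=i;cv2.imwrite(f"pics/{n}0.png",i["pixels"][:,:,::-1]);print(n,i["fx"],i["cx"],i["cy"],i["dist_coeffs"],i["T"])
pickle.dump(d,open("cam0.pkl","wb"))
o=get_obs();print(o)
E
```

```text
pics
side 592.2804448340548 325.1555799046395 238.75746356586762 [0.06113659 0.         0.         0.         0.        ] [[ 9.96186385e-01 -6.41100257e-02  5.91826958e-02  4.39958210e+02]
 [-8.37231996e-02 -5.11461646e-01  8.55217756e-01 -1.22991867e+03]
 [-2.45583533e-02 -8.56911249e-01 -5.14878624e-01  7.41332364e+02]
 [ 0.00000000e+00  0.00000000e+00  0.00000000e+00  1.00000000e+00]]
top 539.512459647467 316.81493176301854 235.89030016070484 [-0.07708908  0.          0.          0.          0.        ] [[-9.31410572e-03 -9.97889801e-01  6.42587929e-02  4.48533230e+02]
 [-9.99756879e-01  8.00862624e-03 -2.05437226e-02 -1.76024961e+02]
 [ 1.99857466e-02 -6.44345166e-02 -9.97721786e-01  1.48400163e+03]
 [ 0.00000000e+00  0.00000000e+00  0.00000000e+00  1.00000000e+00]]
{'t': 0.1, 'qpos': array([-1.24302348e+00,  4.23760854e-01,  1.63061310e+00,  9.27665764e-06,
        1.08860832e+00, -1.89760231e-02]), 'qvel': array([-2.09494891e-03, -2.47727429e-04, -1.14833088e-03,  1.68868642e-03,
       -7.77291774e-05, -1.14863196e-03]), 'joint_torque': array([ 8.99251445e-04, -5.45612597e+01, -2.74326342e+01,  6.44329609e-02,
        1.88436412e-02, -3.74423632e-05]), 'ee_pos': array([ 212.26134881, -587.25490937,  183.68188613]), 'orientation': array([-3.09314212e+00, -5.41703512e-01,  3.22792682e-04]), 'ft_force': array([ 0.19296177, -0.71523306,  0.09124692]), 'moment': array([-0.00131362, -0.05554116, -0.02676704]), 'grasp_force': 0.0, 'width': 87.91441920292607}
```

View pics/side0.png

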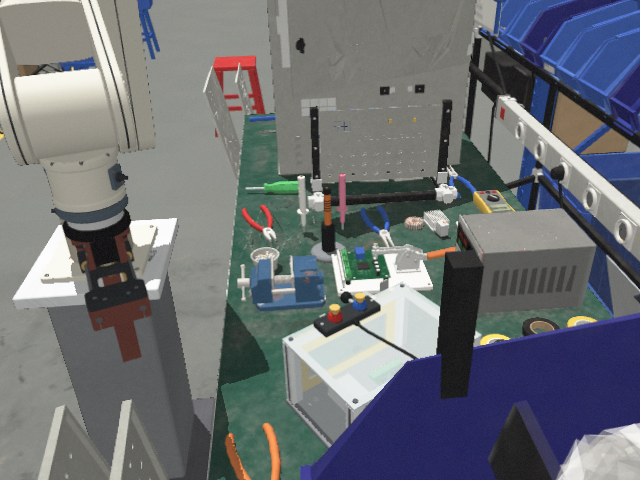

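View pics/top0.png

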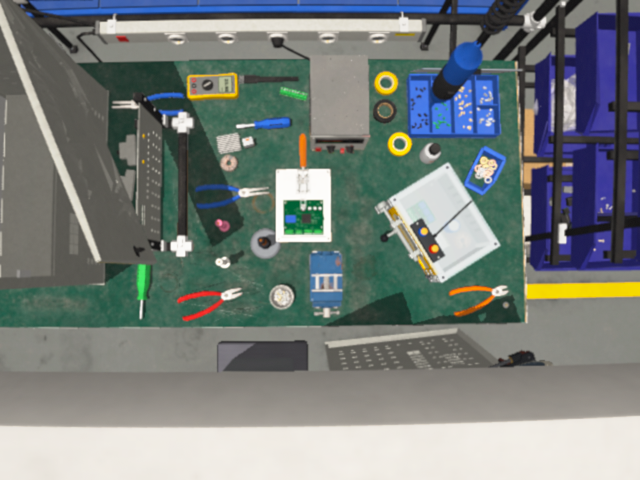

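The side view shows the orange tester in its stand at about (327,205). The pink look-alike is at (342,198) and the white one at (303,200). The top view shows the stand at (265,243), the guard at about (440,225) and the knob at (386,237). Only the one at side (327,205) is orange and in a grey-footed stand with a black tube, so I'll confirm that in a crop.

Run:
```python
import cv2,numpy as np
s=cv2.imread("pics/side0.png");t=cv2.imread("pics/top0.png")
def c(i,x,y,w,h,k): return cv2.resize(i[y:y+h,x:x+w],None,fx=k,fy=k,interpolation=cv2.INTER_CUBIC)
# A: side tester (280,165) 100x100 x4 ; top stand (215,200) 100x75x4...
A=np.zeros((600,800,3),np.uint8)
A[:,:400]=c(s,280,170,80,120,5); A[:300,400:]=c(t,230,210,80,60,5)
A[300:,400:]=c(s,310,280,80,60,5)
cv2.imwrite("pics/a.png",A)
B=c(t,370,180,133,100,6);cv2.imwrite("pics/b.png",B)
```

```text
(no output)
```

View pics/a.png

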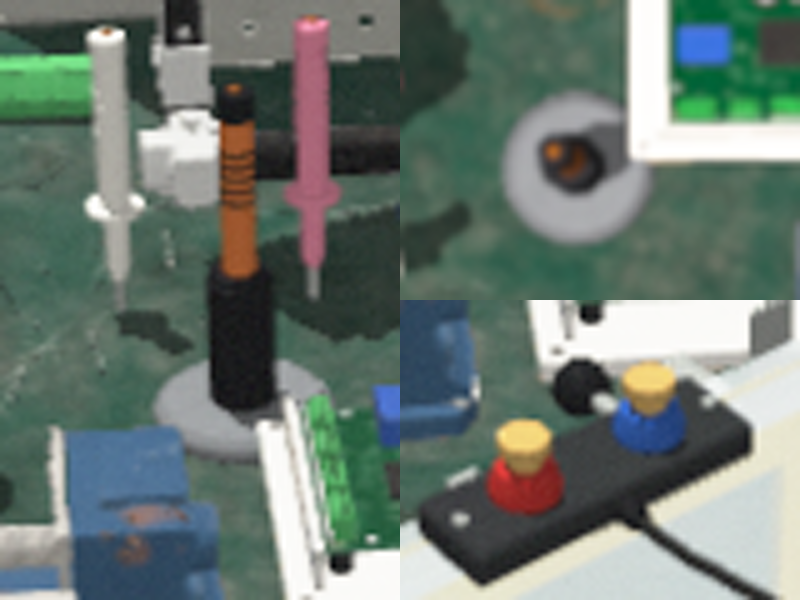

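View pics/b.png

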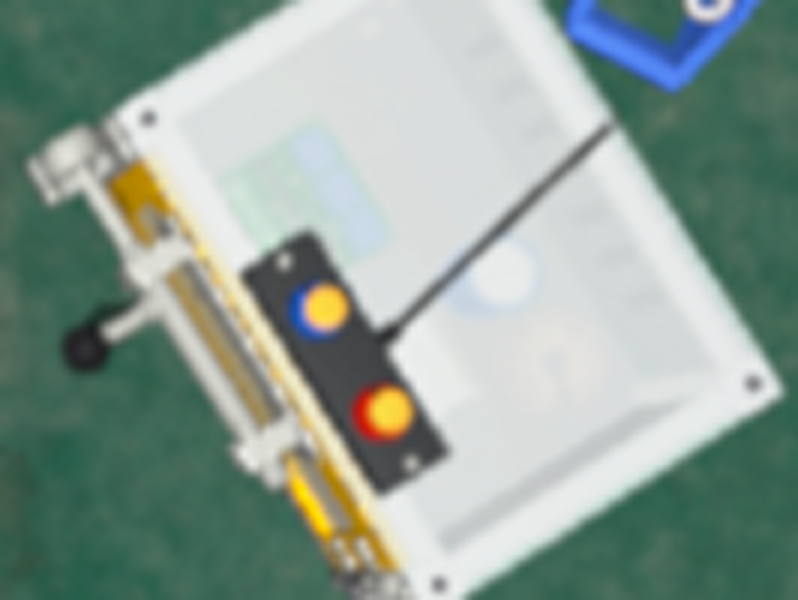

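Both views confirm it: the orange tester stands in the black tube, and the pink and white ones are look-alikes. In the side view, the red head top is at (335,306), the blue at (360,295) and the knob at (346,297). In the top view, red is at (434.8,248.3), blue at (424.2,231.2), the knob at (384.3,237.7) and the stand foot at (265.2,243.4).

```bash
cat > h.py <<'E'
import cv2,numpy as np,pickle
from scipy.spatial.transform import Rotation as R
cam=pickle.load(open("cam0.pkl","rb"))
def ray(n,p):
    i=cam[n];K=np.array([[i["fx"],0,i["cx"]],[0,i["fy"],i["cy"]],[0,0,1]])
    q=cv2.undistortPoints(np.array([[p]],float),K,np.array(i["dist_coeffs"]))[0,0]
    T=np.array(i["T"]);d=T[:3,:3]@[q[0],q[1],1];return T[:3,3],d/np.linalg.norm(d)
def atz(n,p,z):
    o,d=ray(n,p);return o+d*(z-o[2])/d[2]
def proj(n,P):
    i=cam[n];K=np.array([[i["fx"],0,i["cx"]],[0,i["fy"],i["cy"]],[0,0,1]]);M=np.linalg.inv(np.array(i["T"]))
    return cv2.projectPoints(np.array([P],float),cv2.Rodrigues(M[:3,:3])[0],M[:3,3],K,np.array(i["dist_coeffs"]))[0][0,0]
def tri(a,b):
    A=0;B=0
    for n,p in(("side",a),("top",b)):
        o,d=ray(n,p);Q=np.eye(3)-np.outer(d,d);A=A+Q;B=B+Q@o
    return np.linalg.solve(A,B)
def delta(obs,P,Rt=None):
    """tool-frame shift (units) and turn (units) from present pose to P, Rt"""
    R0=R.from_rotvec(obs["orientation"]);d=R0.inv().apply(np.array(P)-obs["ee_pos"])/300
    r=(R0.inv()*Rt).as_rotvec()/1.5 if Rt is not None else None
    return np.round(d,4),None if r is None else np.round(r,4)
E
python3 - <<'E'
from h import *
np.set_printoptions(precision=1,suppress=True)
for n,s,t,z in(("red",(335,306.4),(434.8,248.3),173),("blue",(359.8,295.2),(424.2,231.2),173),("knob",(346.4,297.4),(384.3,237.7),103),("cap",(327,188),(260.6,240),171),("mouth",(328,224.5),(264.4,242.6),76)):
    print(n,atz("side",s,z),atz("top",t,z),tri(s,t))
print("foot",atz("top",(265.2,243.4),13))
for u,v in((149,118),(438,584),(754,383)):print(atz("top",(370+u/6,180+v/6),137))
E
```

```text
red [ 503.4 -492.5  173. ] [ 500.2 -492.1  173. ] [ 501.8 -492.2  172.8]
blue [ 545.8 -468.   173. ] [ 542.4 -466.7  173. ] [ 544.2 -467.   172.3]
knob [ 534.1 -377.9  103. ] [ 531.4 -378.2  103. ] [ 532.7 -378.2  103.2]
cap [527.5 -69.  171. ] [524.2 -66.1 171. ] [526.  -66.  169.5]
mouth [528.1 -62.9  76. ] [522.8 -68.   76. ] [525.2 -68.3  79. ]
foot [523.9 -65.3  13. ]
[ 625.4 -401.7  137. ]
[ 428.4 -520.   137. ]
[ 511.4 -657.7  137. ]
```

```bash
cat >> h.py <<'E'
def down(a): return R.from_euler("z",a)*R.from_euler("x",np.pi)
E
python3 - <<'E'
from h import *
from workcell import *
o=get_obs();print(delta(o,(368,-327,225),down(np.pi/2)))
np.set_printoptions(precision=1,suppress=True)
for s in((304,231),(302,177),(343,229),(342,174)):
  print(atz("side",s,0),atz("side",s,150))
print(atz("top",(223,261),150),atz("top",(221,226),150))
E
```

```text
(array([ 0.7831, -0.6397, -0.1368]), array([-8.00e-04, -6.00e-04, -8.16e-01]))
[476.   45.4   0. ] [ 468.7 -212.7  150. ]
[487.  361.9   0. ] [477.5  39.8 150. ]
[573.4  43.    0. ] [ 546.4 -214.6  150. ]
[606.  366.6   0. ] [572.4  43.6 150. ]
[474.2  28.7 150. ] [560.9  33.8 150. ]
```

Call:
step_arm([
  [[0.1,-0.08,-0.1368],[0,0,-0.08],1],
  [[0.2,-0.16,-0.1368],[0,0,-0.16],1],
  [[0.3,-0.24,-0.1368],[0,0,-0.24],1],
  [[0.4,-0.32,-0.1368],[0,0,-0.32],1],
  [[0.5,-0.4,-0.1368],[0,0,-0.4],1],
  [[0.6,-0.48,-0.1368],[0,0,-0.48],1],
  [[0.7,-0.57,-0.1368],[0,0,-0.56],1],
  [[0.783,-0.64,-0.1368],[0,0,-0.64],1],
  [[0.783,-0.64,-0.1368],[0,0,-0.72],1],
  [[0.783,-0.64,-0.1368],[0,0,-0.816],1],
  [[0.783,-0.64,-0.1368],[0,0,-0.816],1],
  [[0.783,-0.64,-0.1368],[0,0,-0.816],1],
])

```text
t: 1.1
ee_pos: [368.1, -327.1, 225.3]
orientation: [-2.223, -2.219, 0.0]
ft_force: [-0.2, -0.2, 0.2]
width: 88.0
grasp_force: 0.0
```

Call:
step_arm([
  [[0.12,0.07,0.03],[0,0,0],1],
  [[0.24,0.14,0.05],[0,0,0],1],
  [[0.36,0.21,0.05],[0,0,0],1],
  [[0.48,0.28,0.05],[0,0,0],1],
  [[0.6,0.36,0.05],[0,0,0],1],
  [[0.72,0.43,0.05],[0,0,0],1],
  [[0.83,0.5,0.05],[0,0,0],1],
  [[0.868,0.524,0.05],[0,0,0],1],
  [[0.868,0.524,0.05],[0,0,0],1],
  [[0.868,0.524,0.15],[0,0,0],1],
  [[0.868,0.524,0.25],[0,0,0],1],
  [[0.868,0.524,0.34],[0,0,0],1],
  [[0.868,0.524,0.378],[0,0,0],1],
  [[0.868,0.524,0.378],[0,0,0],1],
  [[0.868,0.524,0.378],[0,0,0],1],
])

```text
t: 2.35
ee_pos: [525.0, -68.0, 112.1]
orientation: [-2.223, -2.218, 0.001]
ft_force: [0.3, -0.1, 0.5]
width: 87.6
grasp_force: 0.0
```

Call:
step_arm([
  [[0,0,0],[0,0,0],-0.3],
  [[0,0,0],[0,0,0],-1],
  [[0,0,0],[0,0,0],-1],
  [[0,0,0],[0,0,0],-1],
  [[0,0,0],[0,0,0],-1],
  [[0,0,0],[0,0,0],-1],
  [[0,0,0],[0,0,0],-1],
  [[0,0,0],[0,0,0],-1],
])

```text
t: 3.02
ee_pos: [525.3, -66.9, 112.1]
orientation: [2.221, 2.222, 0.0]
ft_force: [0.3, 0.4, -0.3]
width: 38.1
grasp_force: 0.0
```

Call:
step_arm([
  [[0,0,0],[0,0,0],-1],
  [[0,0,0],[0,0,0],-1],
  [[0,0,0],[0,0,0],-1],
  [[0,0,0],[0,0,0],-1],
  [[0,0,0],[0,0,0],-1],
  [[0,0,0],[0,0,0],-1],
  [[0,0,0],[0,0,0],-1],
])

```text
t: 3.6
ee_pos: [525.3, -66.9, 112.0]
orientation: [-2.221, -2.221, 0.0]
ft_force: [-1.0, -0.6, -0.4]
width: 14.7
grasp_force: 30.0
```

Call:
step_arm([
  [[0,0,-0.04],[0,0,0],-1],
  [[0,0,-0.1],[0,0,0],-1],
  [[0,0,-0.17],[0,0,0],-1],
  [[0,0,-0.24],[0,0,0],-1],
  [[0,0,-0.32],[0,0,0],-1],
  [[0,0,-0.4],[0,0,0],-1],
  [[0,0,-0.48],[0,0,0],-1],
  [[0,0,-0.56],[0,0,0],-1],
  [[0,0,-0.61],[0,0,0],-1],
  [[0,0,-0.63],[0,0,0],-1],
  [[0,0,-0.63],[0,0,0],-1],
  [[0,0,-0.63],[0,0,0],-1],
])

```text
t: 4.6
ee_pos: [524.9, -66.9, 300.3]
orientation: [-2.221, -2.221, 0.001]
ft_force: [1.1, -0.0, -1.4]
width: 14.7
grasp_force: 30.0
```

Run:
```python
from h import *
from workcell import *
import cv2
o=get_obs();e=o["ee_pos"];print(e,o["ft_force"],o["width"])
tip=e-[0,0,94];print(proj("side",tip),proj("side",tip+[0,0,58]),proj("top",tip))
s=get_image("side")["pixels"][:,:,::-1];t=get_image("top")["pixels"][:,:,::-1]
cv2.imwrite("pics/s1.png",s)
p=proj("side",tip).astype(int);x,y=p[0]-50,p[1]-100
print(x,y)
c=cv2.resize(s[y:y+150,x:x+100],None,fx=4,fy=4,interpolation=cv2.INTER_CUBIC)
p=proj("top",tip).astype(int);x,y=p[0]-50,p[1]-75;print(x,y)
c2=cv2.resize(t[y:y+150,x:x+100],None,fx=4,fy=4,interpolation=cv2.INTER_CUBIC)
cv2.imwrite("pics/s1c.png",np.hstack([c,c2]))
```

```text
[524.90334953 -66.89131491 300.28731816] [ 1.06009256 -0.04619932 -1.41210678] 14.744802591807954
[325.33623393 172.84297905] [324.66225297 147.54303886] [259.7003686  238.84148742]
275 72
209 163
```

View pics/s1c.png

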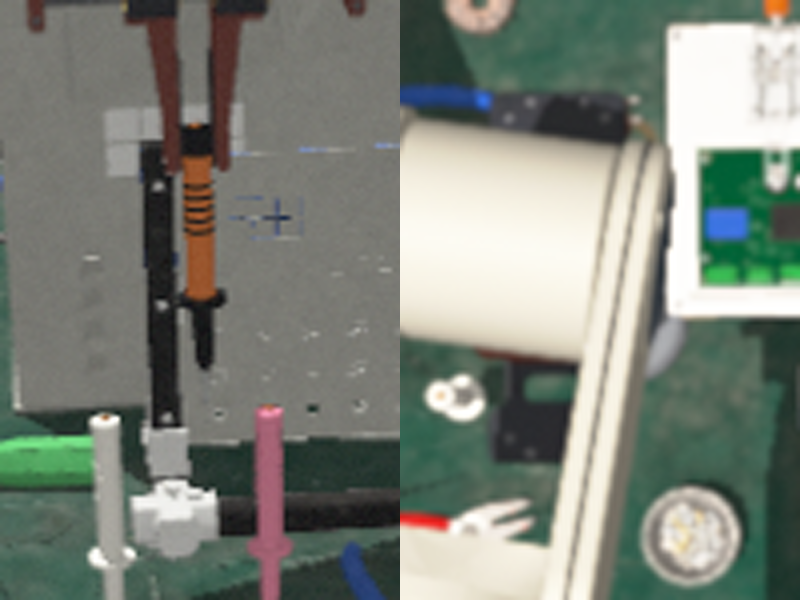

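The tester hangs upright in the fingers, with its disc at about crop (203,298), where I predicted. The fingers appear to end near crop row 170, higher on the handle than expected, so I'll check that numerically.

Run:
```python
from h import *
from workcell import *
e=get_obs()["ee_pos"]
for z in(40,20,0,-20,-34,-66,-94):print(z,(proj("side",e+[0,0,z])-[275,72])*4)
# original scene: tester cap
for z in(171,131,112):
  q=np.array([525,-66.7,z]);print(z,(proj("side",q)-[280,170])*5)
s=cv2.imread("pics/s1.png")
# maroon finger pixels rows
hs=cv2.cvtColor(s,cv2.COLOR_BGR2HSV)
for r in range(100,140,2):
  print(r,[tuple(int(v) for v in s[r,c]) for c in (314,316,318,320,322,324,326,328,330,332)])
```

```text
40 [194.02793162 163.08097365]
20 [195.04482111 200.98796768]
0 [196.04372459 238.21681967]
-20 [197.02520067 274.78872573]
-34 [197.7021514  300.00905839]
-66 [199.21932073 356.51958969]
-94 [200.51369223 404.71745058]
171 [228.83689503  88.0071411 ]
131 [231.00246254 169.33842442]
112 [232.00734014 207.06659488]
100 [(139, 143, 146), (45, 49, 83), (41, 46, 81), (106, 109, 108), (153, 156, 156), (154, 158, 157), (138, 139, 140), (41, 43, 57), (45, 50, 85), (85, 88, 107)]
102 [(143, 148, 152), (39, 46, 79), (42, 44, 79), (97, 98, 97), (139, 144, 149), (116, 129, 145), (127, 128, 126), (37, 39, 53), (46, 50, 84), (99, 104, 116)]
104 [(141, 144, 148), (45, 50, 80), (45, 50, 84), (30, 31, 30), (25, 27, 30), (25, 29, 34), (23, 23, 20), (32, 34, 50), (41, 48, 82), (104, 109, 122)]
106 [(142, 145, 146), (39, 45, 76), (45, 49, 82), (33, 30, 38), (26, 26, 24), (26, 26, 24), (27, 27, 25), (37, 38, 52), (43, 49, 81), (86, 91, 103)]
108 [(50, 50, 51), (41, 44, 78), (39, 45, 80), (35, 36, 42), (26, 25, 25), (28, 26, 27), (24, 24, 25), (38, 37, 51), (41, 44, 79), (97, 101, 113)]
110 [(31, 29, 28)
[... 1618 characters left out ...]
 60), (35, 58, 89), (78, 98, 132), (116, 124, 124), (117, 124, 124)]
132 [(34, 35, 35), (31, 28, 30), (74, 78, 76), (116, 123, 123), (44, 82, 148), (45, 85, 155), (44, 84, 151), (77, 95, 133), (117, 124, 124), (119, 124, 124)]
134 [(33, 34, 33), (36, 34, 36), (73, 76, 76), (114, 120, 120), (42, 81, 146), (46, 86, 154), (44, 84, 152), (76, 96, 133), (117, 125, 124), (116, 122, 123)]
136 [(31, 29, 32), (27, 27, 28), (60, 43, 37), (117, 123, 123), (42, 80, 143), (46, 87, 154), (48, 86, 154), (76, 96, 135), (115, 124, 123), (115, 121, 120)]
138 [(33, 31, 29), (33, 33, 33), (63, 57, 51), (116, 121, 122), (44, 81, 146), (47, 86, 156), (46, 86, 153), (77, 96, 134), (112, 118, 119), (114, 120, 121)]
```

Run:
```python
from h import *
e=np.array([212.26,-587.25,183.7]);y=np.array([.34,-.94,0])
for s in(-50,0,50):
  for z in(0,36):print(s,z,proj("side",e+s*y+[0,0,z]))
s=cv2.imread("pics/side0.png")[270:375,60:180]
n=cv2.imread("pics/s1.png")[40:190,260:390]
A=np.hstack([cv2.resize(s,(400,350)),cv2.resize(n,(400,460))[:350]])
cv2.imwrite("pics/f.png",A)
```

```text
-50 0 [125.83501502 336.25986892]
-50 36 [120.88117335 316.54925726]
0 0 [131.40981854 357.59881395]
0 36 [126.37094471 337.39060789]
50 0 [137.51148116 381.1178814 ]
50 36 [132.39069165 360.39982321]
```

View pics/f.png

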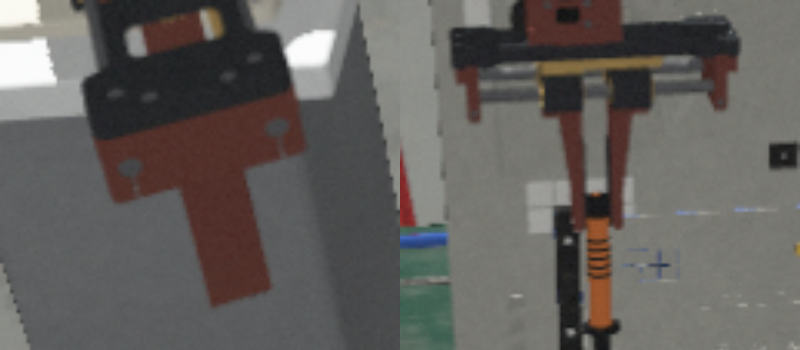

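The fingertips appear 36 mm above the reported TCP, both here and in the start picture, where the near fingertip is at (132,360). So the grip is only on the top of the pen. I'll set it back, then re-grip lower.

Call:
step_arm([
  [[0,0,0.08],[0,0,0],-1],
  [[0,0,0.16],[0,0,0],-1],
  [[0,0,0.22],[0,0,0],-1],
  [[0,0,0.28],[0,0,0],-1],
  [[0,0,0.34],[0,0,0],-1],
  [[0,0,0.4],[0,0,0],-1],
  [[0,0,0.46],[0,0,0],-1],
  [[0,0,0.52],[0,0,0],-1],
  [[0,0,0.57],[0,0,0],-1],
  [[0,0,0.6],[0,0,0],-1],
  [[0,0,0.62],[0,0,0],-1],
  [[0,0,0.627],[0,0,0],-1],
  [[0,0,0.627],[0,0,0],-1],
  [[0,0,0.627],[0,0,0],-1],
])

```text
t: 5.87
ee_pos: [525.8, -67.0, 113.4]
orientation: [2.221, 2.221, 0.001]
ft_force: [-0.1, 0.0, -0.3]
width: 15.1
grasp_force: 30.0
```

Call:
step_arm([
  [[0,0,0],[0,0,0],-0.2],
  [[0,0,0],[0,0,0],-0.2],
  [[0,0,0],[0,0,0],-0.2],
  [[0,0,0],[0,0,0],-0.2],
  [[0,0,0.03],[0,0,0],-0.2],
  [[0,0,0.06],[0,0,0],-0.2],
  [[0,0,0.09],[0,0,0],-0.2],
  [[0,0,0.09],[0,0,0],-0.2],
  [[0,0,0.09],[0,0,0],-1],
  [[0,0,0.09],[0,0,0],-1],
  [[0,0,0.09],[0,0,0],-1],
  [[0,0,0.09],[0,0,0],-1],
  [[0,0,0.09],[0,0,0],-1],
  [[0,0,0.09],[0,0,0],-1],
  [[0,0,0.09],[0,0,0],-1],
])

```text
t: 7.12
ee_pos: [525.4, -67.0, 86.1]
orientation: [2.221, 2.221, 0.0]
ft_force: [-0.3, -0.1, -1.1]
width: 15.5
grasp_force: 30.0
```

Call:
step_arm([
  [[0,0,-0.04],[0,0,0],-1],
  [[0,0,-0.1],[0,0,0],-1],
  [[0,0,-0.17],[0,0,0],-1],
  [[0,0,-0.24],[0,0,0],-1],
  [[0,0,-0.32],[0,0,0],-1],
  [[0,0,-0.4],[0,0,0],-1],
  [[0,0,-0.48],[0,0,0],-1],
  [[0,0,-0.56],[0,0,0],-1],
  [[0,0,-0.61],[0,0,0],-1],
  [[0,0,-0.63],[0,0,0],-1],
  [[0,0,-0.63],[0,0,0],-1],
  [[0,0,-0.63],[0,0,0],-1],
])

```text
t: 8.12
ee_pos: [524.8, -66.9, 274.2]
orientation: [-2.221, -2.221, 0.001]
ft_force: [0.1, 0.1, -1.0]
width: 15.7
grasp_force: 30.0
```

Run:
```python
from h import *
from workcell import *
o=get_obs();e=o["ee_pos"];print(e,o["ft_force"],o["width"],delta(o,(501.8,-492.2,275)))
print((proj("side",e-[0,0,8])),proj("side",e-[0,0,40]),proj("side",e-[0,0,68]))
s=get_image("side")["pixels"][:,:,::-1]
cv2.imwrite("pics/s2.png",cv2.resize(s[80:230,275:375],None,fx=4,fy=4,interpolation=cv2.INTER_CUBIC))
```

```text
[524.84798717 -66.87942386 274.23953092] [ 0.08646737  0.13792398 -1.00331378] 15.707441261032795 (array([-1.4177, -0.0768, -0.0027]), None)
[324.61222385 146.6686623 ] [324.98912102 160.80540752] [325.31067686 172.86249355]
```

View pics/s2.png

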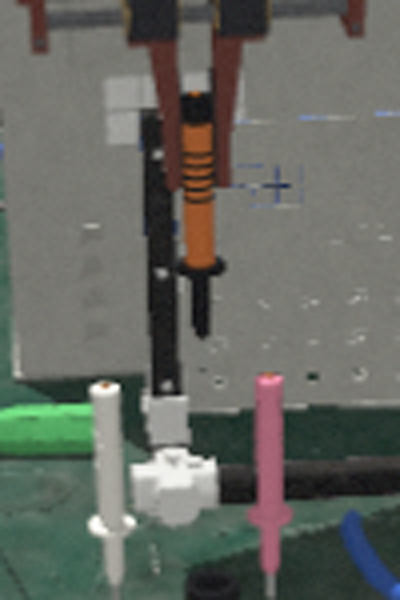

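The fingers now wrap the handle down to the ribs. The disc is at (325.8,146.8) against the predicted (324.6,146.7), so the tip lies 68 mm below the reported TCP.

Call:
step_arm([
  [[-0.07,0,0],[0,0,0],-1],
  [[-0.15,-0.01,0],[0,0,0],-1],
  [[-0.24,-0.015,0],[0,0,0],-1],
  [[-0.33,-0.02,0],[0,0,0],-1],
  [[-0.42,-0.025,0],[0,0,0],-1],
  [[-0.51,-0.03,0],[0,0,0],-1],
  [[-0.6,-0.035,0],[0,0,0],-1],
  [[-0.69,-0.04,0],[0,0,0],-1],
  [[-0.78,-0.045,0],[0,0,0],-1],
  [[-0.87,-0.05,0],[0,0,0],-1],
  [[-0.93,-0.05,0],[0,0,0],-1],
  [[-0.93,-0.05,0],[0,0,0],-1],
])

```text
t: 9.17
ee_pos: [509.6, -348.7, 273.2]
orientation: [-2.223, -2.217, 0.002]
ft_force: [-0.0, 0.3, -1.6]
width: 15.7
grasp_force: 30.0
```

Call:
step_arm([
  [[-0.07,0,0],[0,0,0],-1],
  [[-0.15,-0.007,0],[0,0,0],-1],
  [[-0.23,-0.013,0],[0,0,0],-1],
  [[-0.31,-0.02,0],[0,0,0],-1],
  [[-0.38,-0.025,0],[0,0,0],-1],
  [[-0.44,-0.027,0],[0,0,0],-1],
  [[-0.478,-0.027,0],[0,0,0],-1],
  [[-0.488,-0.027,0],[0,0,0],-1],
  [[-0.488,-0.027,0],[0,0,0],-1],
  [[-0.488,-0.027,0.03],[0,0,0],-1],
  [[-0.488,-0.027,0.06],[0,0,0],-1],
  [[-0.488,-0.027,0.08],[0,0,0],-1],
  [[-0.488,-0.027,0.08],[0,0,0],-1],
  [[-0.488,-0.027,0.08],[0,0,0],-1],
])

```text
t: 10.33
ee_pos: [502.0, -491.5, 250.0]
orientation: [-2.22, -2.221, -0.0]
ft_force: [1.3, -0.6, -0.2]
width: 15.7
grasp_force: 30.0
```

Call:
step_arm([
  [[0,0,0.01],[0,0,0],-1],
  [[0,0,0.02],[0,0,0],-1],
  [[0,0,0.026],[0,0,0],-1],
  [[0,0,0.03],[0,0,0],-1],
  [[0,0,0.033],[0,0,0],-1],
  [[0,0,0.035],[0,0,0],-1],
  [[0,0,0.035],[0,0,0],-1],
  [[0,0,0.035],[0,0,0],-1],
])

```text
t: 11.0
ee_pos: [502.2, -492.4, 240.5]
orientation: [2.221, 2.221, 0.0]
ft_force: [-0.5, 0.2, -0.8]
width: 15.4
grasp_force: 30.0
```

Run:
```python
from h import *
from workcell import *
a=[]
for k in range(4):
    s=get_image("side")["pixels"][:,:,::-1];o=get_obs();a.append(o["ft_force"])
print(np.mean(a,0),o["ee_pos"])
cv2.imwrite("pics/s3.png",cv2.resize(s[230:330,290:410],None,fx=6,fy=6,interpolation=cv2.INTER_CUBIC))
```

```text
[ 0.38367605 -0.12062933 -0.84447078] [ 502.24720623 -492.38415451  240.50243516]
```

View pics/s3.png

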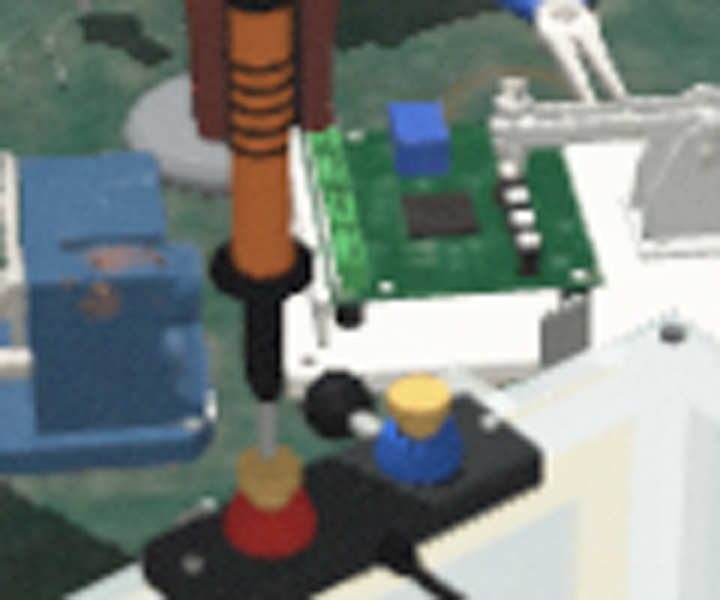

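The tip is at crop (268,455), centred on the red terminal's brass head at about (270,456). I'll press on gently.

Call:
step_arm([
  [[0,0,0.003],[0,0,0],-1],
  [[0,0,0.006],[0,0,0],-1],
  [[0,0,0.007],[0,0,0],-1],
  [[0,0,0.007],[0,0,0],-1],
  [[0,0,0.007],[0,0,0],-1],
])

```text
t: 11.62
ee_pos: [502.5, -492.7, 239.7]
orientation: [2.22, 2.22, -0.0]
ft_force: [-1.3, 1.0, 6.1]
width: 15.2
grasp_force: 30.0
```

Call:
step_arm([
  [[0,0,0],[0,0,0],-1],
  [[0,0,0],[0,0,0],-1],
  [[0,0,0],[0,0,0],-1],
  [[0,0,0],[0,0,0],-1],
  [[0,0,-0.04],[0,0,0],-1],
  [[0,0,-0.08],[0,0,0],-1],
  [[0.02,0.04,-0.08],[0,0,0],-1],
  [[0.05,0.09,-0.08],[0,0,0],-1],
  [[0.08,0.13,-0.08],[0,0,0],-1],
  [[0.084,0.141,-0.08],[0,0,0],-1],
  [[0.084,0.141,-0.08],[0,0,0],-1],
  [[0.084,0.141,-0.05],[0,0,0],-1],
  [[0.084,0.141,-0.02],[0,0,0],-1],
  [[0.084,0.141,-0.01],[0,0,0],-1],
  [[0.084,0.141,-0.003],[0,0,0],-1],
  [[0.084,0.141,0],[0,0,0],-1],
  [[0.084,0.141,0],[0,0,0],-1],
  [[0.084,0.141,0],[0,0,0],-1],
])

```text
t: 13.12
ee_pos: [544.1, -467.6, 239.5]
orientation: [2.222, 2.22, 0.0]
ft_force: [-1.7, 2.0, 9.8]
width: 15.4
grasp_force: 30.0
```

Call:
step_arm([
  [[0,0,0],[0,0,0],-1],
  [[0,0,0],[0,0,0],-1],
  [[0,0,0],[0,0,0],-1],
  [[0,0,0],[0,0,0],-1],
  [[0,0,-0.06],[0,0,0],-1],
  [[0,0,-0.12],[0,0,0],-1],
  [[0.07,0,-0.12],[0,0,0],-1],
  [[0.15,-0.01,-0.12],[0,0,0],-1],
  [[0.23,-0.01,-0.12],[0,0,0],-1],
  [[0.32,-0.02,-0.12],[0,0,0],-1],
  [[0.41,-0.02,-0.12],[0,0,0],-1],
  [[0.5,-0.03,-0.12],[0,0,0],-1],
  [[0.59,-0.03,-0.12],[0,0,0],-1],
  [[0.68,-0.03,-0.12],[0,0,0],-1],
  [[0.77,-0.04,-0.12],[0,0,0],-1],
  [[0.86,-0.04,-0.12],[0,0,0],-1],
  [[0.93,-0.045,-0.12],[0,0,0],-1],
  [[0.93,-0.045,-0.12],[0,0,0],-1],
  [[0.93,-0.045,-0.12],[0,0,0],-1],
])

```text
t: 14.7
ee_pos: [530.6, -187.8, 274.0]
orientation: [-2.22, -2.223, 0.001]
ft_force: [-0.4, -0.9, -0.4]
width: 15.5
grasp_force: 30.0
```

Call:
step_arm([
  [[0.07,-0.003,0],[0,0,0],-1],
  [[0.15,-0.008,0],[0,0,0],-1],
  [[0.23,-0.012,0],[0,0,0],-1],
  [[0.31,-0.015,0],[0,0,0],-1],
  [[0.37,-0.018,0],[0,0,0],-1],
  [[0.395,-0.018,0],[0,0,0],-1],
  [[0.403,-0.018,0],[0,0,0],-1],
  [[0.403,-0.018,0],[0,0,0],-1],
  [[0.403,-0.018,0],[0,0,0],-1],
])

```text
t: 15.45
ee_pos: [525.8, -68.4, 274.2]
orientation: [2.222, 2.22, -0.001]
ft_force: [0.6, 0.2, -1.2]
width: 15.7
grasp_force: 30.0
```

Run:
```python
from h import *
from workcell import *
o=get_obs();print(o["ee_pos"],o["orientation"],o["ft_force"])
s=get_image("side")["pixels"][:,:,::-1]
n=cv2.resize(s[80:230,275:375],None,fx=4,fy=4,interpolation=cv2.INTER_CUBIC);p=cv2.imread("pics/s2.png")
for nm,(x,y,w,h) in dict(disc=(170,245,65,100),handle=(175,190,45,60),finger=(150,110,35,80)).items():
    r=cv2.matchTemplate(n[y-20:y+h+20,x-20:x+w+20],p[y:y+h,x:x+w],cv2.TM_CCOEFF_NORMED);_,m,_,l=cv2.minMaxLoc(r);print(nm,m,(l[0]-20)/4,(l[1]-20)/4)
```

```text
[525.79428752 -68.40868888 274.20098553] [ 2.22215809e+00  2.22036609e+00 -5.28343072e-04] [ 0.59352706  0.24904283 -1.1760329 ]
disc 0.9639533162117004 0.25 0.25
handle 0.9497742056846619 0.25 0.25
finger 0.882336437702179 0.0 0.0
```

Call:
step_arm([
  [[0.004,-0.001,0.06],[0,0,0],-1],
  [[0.004,-0.001,0.14],[0,0,0],-1],
  [[0.004,-0.001,0.22],[0,0,0],-1],
  [[0.004,-0.001,0.28],[0,0,0],-1],
  [[0.004,-0.001,0.34],[0,0,0],-1],
  [[0.004,-0.001,0.4],[0,0,0],-1],
  [[0.004,-0.001,0.46],[0,0,0],-1],
  [[0.004,-0.001,0.52],[0,0,0],-1],
  [[0.004,-0.001,0.57],[0,0,0],-1],
  [[0.004,-0.001,0.6],[0,0,0],-1],
  [[0.004,-0.001,0.62],[0,0,0],-1],
  [[0.004,-0.001,0.627],[0,0,0],-1],
  [[0.004,-0.001,0.627],[0,0,0],-1],
  [[0.004,-0.001,0.627],[0,0,0],-1],
])

```text
t: 16.67
ee_pos: [526.0, -66.4, 86.8]
orientation: [2.221, 2.22, 0.001]
ft_force: [0.0, 0.1, -1.6]
width: 15.5
grasp_force: 30.0
```

Call:
step_arm([
  [[0,0,0],[0,0,0],-0.3],
  [[0,0,0],[0,0,0],-0.2],
  [[0,0,0],[0,0,0],0],
  [[0,0,0],[0,0,0],0],
  [[0,0,0],[0,0,0],0],
  [[0,0,0],[0,0,0],0],
  [[0,0,-0.05],[0,0,0],0],
  [[0,0,-0.12],[0,0,0],0],
  [[0,0,-0.2],[0,0,0],0],
  [[0,0,-0.3],[0,0,0],0],
  [[0,0,-0.4],[0,0,0],0],
  [[0,0,-0.5],[0,0,0],0],
  [[0,0,-0.5],[0,0,0],0],
  [[0,0,-0.5],[0,0,0],0],
])

```text
t: 17.83
ee_pos: [526.4, -66.2, 237.9]
orientation: [2.219, 2.219, 0.004]
ft_force: [0.4, 0.7, -0.9]
width: 43.7
grasp_force: 0.0
```

Run:
```python
from h import *
from workcell import *
o=get_obs();print(o["ee_pos"],o["width"],o["ft_force"])
n=get_image("side")["pixels"][:,:,::-1].copy();p=cv2.imread("pics/side0.png")
x,y,w,h=316,186,22,50
r=cv2.matchTemplate(cv2.resize(n[y-10:y+h+10,x-10:x+w+10],None,fx=4,fy=4),cv2.resize(p[y:y+h,x:x+w],None,fx=4,fy=4),cv2.TM_CCOEFF_NORMED);_,m,_,l=cv2.minMaxLoc(r);print(m,np.array(l)/4-10)
# next: above knob, tool y along ey
ey=np.arctan2(.515,.857)
for a in(ey+np.pi/2,ey-np.pi/2): print(a,delta(o,(532,-300,215),down(a)), o["qpos"])
print(delta(o,(532.5,-378.2,200)))
```

```text
[526.42037199 -66.20247444 237.9425309 ] 43.68112760440797 [ 0.37613227  0.66476548 -0.93018131]
0.9977609515190125 [0. 0.]
2.1119019333043045 (array([-0.7793,  0.0183,  0.077 ]), array([ 0.0025,  0.0011, -0.3607])) [-1.47532358e-01  2.20050175e-01  1.78922282e+00 -2.21574919e-06
  1.12830758e+00 -1.47570019e-01]
-1.0296907202854884 (array([-0.7793,  0.0183,  0.077 ]), array([ 1.5000e-03, -3.3000e-03,  1.7337e+00])) [-1.47532358e-01  2.20050175e-01  1.78922282e+00 -2.21574919e-06
  1.12830758e+00 -1.47570019e-01]
(array([-1.0399,  0.0197,  0.1272]), None)
```

The tester is home; it matches the start image with 0 px offset. Next is the knob.

Call:
step_arm([
  [[-0.07,0,0.01],[0,0,0],0.6],
  [[-0.15,0,0.03],[0,0,0],0.6],
  [[-0.23,0.005,0.05],[0,0,-0.05],0.6],
  [[-0.31,0.005,0.07],[0,0,-0.1],0.6],
  [[-0.4,0.01,0.09],[0,0,-0.15],0.6],
  [[-0.49,0.01,0.1],[0,0,-0.2],0.6],
  [[-0.58,0.015,0.11],[0,0,-0.25],0.6],
  [[-0.67,0.015,0.12],[0,0,-0.3],0.6],
  [[-0.76,0.02,0.127],[0,0,-0.361],0.6],
  [[-0.85,0.02,0.127],[0,0,-0.361],0.6],
  [[-0.94,0.02,0.127],[0,0,-0.361],0.6],
  [[-1.0,0.02,0.127],[0,0,-0.361],0.6],
  [[-1.0,0.02,0.127],[0,0,-0.361],0.6],
  [[-1.0,0.02,0.127],[0,0,-0.361],0.6],
])

```text
t: 19.05
ee_pos: [530.4, -365.9, 196.4]
orientation: [-1.547, -2.731, -0.001]
ft_force: [0.2, -0.0, -0.6]
width: 70.1
grasp_force: 0.0
```

Run:
```python
from h import *
from workcell import *
o=get_obs();print(o["ee_pos"],o["width"],delta(o,(532.7,-378.2,50),down(2.112)))
```

```text
[ 530.42741663 -365.87932518  196.44017412] 70.14980166921872 (array([-0.0404, -0.0142,  0.488 ]), array([-0.0005, -0.0018, -0.0008]))
```

Call:
step_arm([
  [[-0.02,-0.007,0.03],[0,0,0],0.6],
  [[-0.04,-0.014,0.08],[0,0,0],0.6],
  [[-0.04,-0.014,0.15],[0,0,0],0.6],
  [[-0.04,-0.014,0.22],[0,0,0],0.6],
  [[-0.04,-0.014,0.29],[0,0,0],0.6],
  [[-0.04,-0.014,0.36],[0,0,0],0.6],
  [[-0.04,-0.014,0.43],[0,0,0],0.6],
  [[-0.04,-0.014,0.47],[0,0,0],0.6],
  [[-0.04,-0.014,0.488],[0,0,0],0.6],
  [[-0.04,-0.014,0.488],[0,0,0],0.6],
  [[-0.04,-0.014,0.488],[0,0,0],0.6],
])

```text
t: 19.97
ee_pos: [534.2, -378.4, 51.9]
orientation: [1.546, 2.735, -0.0]
ft_force: [-0.1, -0.4, 0.6]
width: 70.2
grasp_force: 0.0
```

Run:
```python
from h import *
from workcell import *
o=get_obs();print(o["ee_pos"],o["width"],o["ft_force"])
s=get_image("side")["pixels"][:,:,::-1];t=get_image("top")["pixels"][:,:,::-1]
cv2.imwrite("pics/k.png",np.hstack([cv2.resize(s[230:330,290:370],None,fx=5,fy=5,interpolation=cv2.INTER_CUBIC),cv2.resize(t[190:290,345:425],None,fx=5,fy=5,interpolation=cv2.INTER_CUBIC)]))
```

```text
[ 534.24127381 -378.44033188   51.90390579] 70.24033266115285 [-0.12168435 -0.39816198  0.55163322]
```

View pics/k.png

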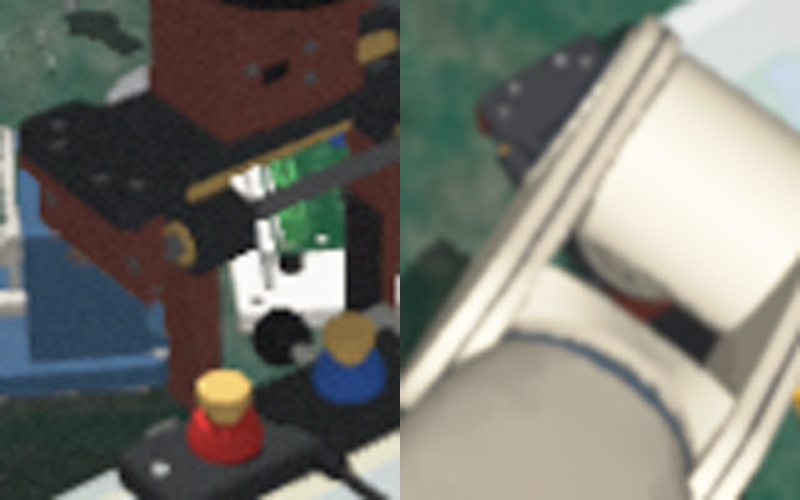

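The ball at crop (283,335) sits between the left finger (ending near (185,400)) and the right one. Closing now.

Call:
step_arm([
  [[0,0,0],[0,0,0],-1],
  [[0,0,0],[0,0,0],-1],
  [[0,0,0],[0,0,0],-1],
  [[0,0,0],[0,0,0],-1],
  [[0,0,0],[0,0,0],-1],
  [[0,0,0],[0,0,0],-1],
  [[0,0,0],[0,0,0],-1],
  [[0,0,0],[0,0,0],-1],
  [[0,0,0],[0,0,0],-1],
  [[0,0,0],[0,0,0],-1],
])

```text
t: 20.9
ee_pos: [533.4, -378.8, 51.7]
orientation: [-1.546, -2.734, 0.001]
ft_force: [-3.5, -2.3, 0.4]
width: 20.5
grasp_force: 30.0
```

Call:
step_arm([
  [[0,0,-0.01],[0,0,0],-1],
  [[0,0,-0.02],[0,0,0],-1],
  [[0,0,-0.03],[0,0,0],-1],
  [[0,0,-0.03],[0,0,0],-1],
  [[0,-0.01,-0.03],[0,0,0],-1],
  [[0,-0.02,-0.03],[0,0,0],-1],
  [[0,-0.03,-0.03],[0,0,0],-1],
  [[0,-0.03,-0.03],[0,0,0],-1],
  [[0,-0.03,-0.03],[0,0,0],-1],
])

```text
t: 21.65
ee_pos: [526.0, -383.1, 60.8]
orientation: [-1.546, -2.734, -0.0]
ft_force: [-0.2, 0.5, -1.1]
width: 20.5
grasp_force: 30.0
```

Call:
step_arm([
  [[0,-0.015,0],[0,0,0],-1],
  [[0,-0.03,0],[0,0,0],-1],
  [[0,-0.045,0],[0,0,0],-1],
  [[0,-0.06,0],[0,0,0],-1],
  [[0,-0.075,0],[0,0,0],-1],
  [[0,-0.075,0],[0,0,0],-1],
  [[0,-0.075,0],[0,0,0],-1],
  [[0,-0.075,0],[0,0,0],-1],
])

```text
t: 22.32
ee_pos: [506.4, -395.0, 60.6]
orientation: [-1.546, -2.734, 0.001]
ft_force: [-1.3, -0.1, -1.3]
width: 20.3
grasp_force: 30.0
```

Run:
```python
from h import *
from workcell import *
o=get_obs();e=o["ee_pos"];print(e,o["ft_force"],o["width"])
H=np.array([429.6,-502.2]);r=e[:2]-H
R0=R.from_rotvec(o["orientation"])
for th in(0.1,0.2,0.3,0.42):
    c,s=np.cos(th),np.sin(th);q=H+np.array([[c,-s],[s,c]])@r
    a=2.112+th
    print(th,q,*delta(o,(q[0],q[1],e[2]),R.from_euler("z",th)*R0))
```

```text
[ 506.37750552 -394.98300078   60.62917397] [-1.33731261 -0.08719201 -1.27999133] 20.275596137172705
0.1 [ 495.29009844 -387.85367849] [ 0.0394 -0.0194  0.    ] [ 0.     -0.     -0.0667]
0.2 [ 483.5463376  -381.86686685] [ 0.0767 -0.0427  0.0001] [ 0.000e+00 -1.000e-04 -1.333e-01]
0.3 [ 471.2635628 -377.0823841] [ 1.114e-01 -6.960e-02  1.000e-04] [ 1.e-04 -1.e-04 -2.e-01]
0.42 [ 455.98583898 -372.99451337] [ 1.494e-01 -1.062e-01  1.000e-04] [ 1.0e-04 -2.0e-04 -2.8e-01]
```

Call:
step_arm([
  [[0.012,-0.005,0],[0,0,-0.02],-1],
  [[0.025,-0.012,0],[0,0,-0.042],-1],
  [[0.0394,-0.0194,0],[0,0,-0.0667],-1],
  [[0.052,-0.027,0],[0,0,-0.089],-1],
  [[0.064,-0.0347,0],[0,0,-0.111],-1],
  [[0.0767,-0.0427,0],[0,0,-0.1333],-1],
  [[0.0767,-0.0427,0],[0,0,-0.1333],-1],
  [[0.0767,-0.0427,0],[0,0,-0.1333],-1],
  [[0.0767,-0.0427,0],[0,0,-0.1333],-1],
])

```text
t: 23.07
ee_pos: [484.7, -382.3, 61.0]
orientation: [1.267, 2.873, -0.001]
ft_force: [-0.3, -2.2, -1.8]
width: 20.4
grasp_force: 30.0
```

Call:
step_arm([
  [[0.012,-0.005,0],[0,0,-0.02],-1],
  [[0.025,-0.012,0],[0,0,-0.042],-1],
  [[0.0394,-0.0194,0],[0,0,-0.0667],-1],
  [[0.052,-0.027,0],[0,0,-0.089],-1],
  [[0.064,-0.0347,0],[0,0,-0.111],-1],
  [[0.0767,-0.0427,0],[0,0,-0.1333],-1],
  [[0.0838,-0.0477,0],[0,0,-0.1467],-1],
  [[0.0838,-0.0477,0],[0,0,-0.1467],-1],
  [[0.0838,-0.0477,0],[0,0,-0.1467],-1],
  [[0.0838,-0.0477,0],[0,0,-0.1467],-1],
  [[0.0838,-0.0477,0],[0,0,-0.1467],-1],
])

```text
t: 23.98
ee_pos: [457.0, -373.1, 60.9]
orientation: [0.943, 2.996, -0.001]
ft_force: [0.7, -2.8, -1.3]
width: 20.6
grasp_force: 30.0
```

Run:
```python
from h import *
from workcell import *
t=get_image("top")["pixels"][:,:,::-1];s=get_image("side")["pixels"][:,:,::-1];o=get_obs();print(o["ee_pos"],o["ft_force"],o["width"],np.abs(o["qvel"]).max())
cv2.imwrite("pics/g.png",np.hstack([cv2.resize(s[230:380,270:370],None,fx=4,fy=4,interpolation=cv2.INTER_CUBIC),cv2.resize(t[180:300,360:440],None,fx=5,fy=5,interpolation=cv2.INTER_CUBIC)]))
p=cv2.imread("pics/side0.png");x,y,w,h=316,186,22,50
r=cv2.matchTemplate(s[y-5:y+h+5,x-5:x+w+5].copy(),p[y:y+h,x:x+w],cv2.TM_CCOEFF_NORMED);print(cv2.minMaxLoc(r))
```

```text
[ 456.95956442 -373.05678878   60.82717965] [ 1.91445728 -3.66494837 -2.47678897] 20.744309593202175 0.002745013788020431
(0.05335909128189087, 0.731983482837677, (10, 0), (5, 5))
```

View pics/g.png

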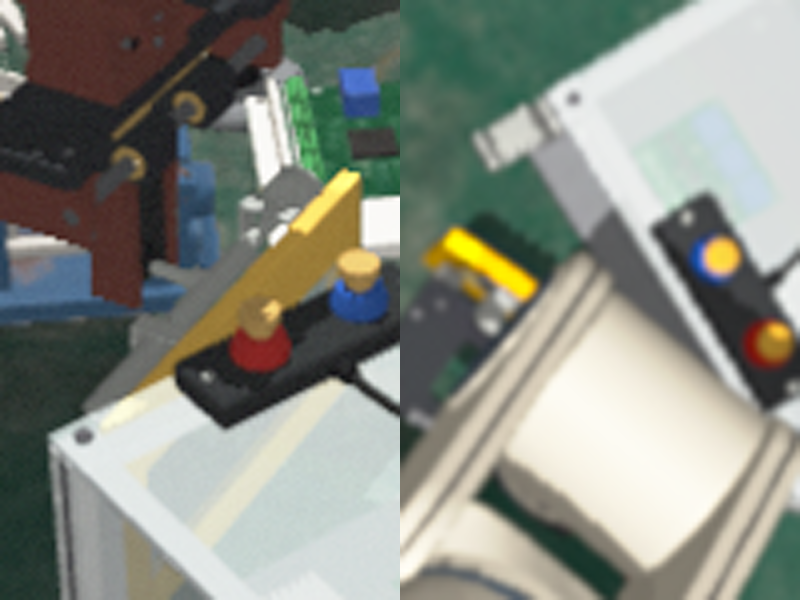

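The gate is visibly ajar: its yellow edge runs from crop (450,235) to (535,290) in the top view, and the fingers are still on the knob. I'll check the gate angle and the tester numerically.

Run:
```python
from h import *
from workcell import *
H=np.array([429.6,-502.2])
for th in(.3,.4,.5):
    u=.541+th;d=np.array([np.cos(u),np.sin(u)]);n=np.array([-d[1],d[0]])
    P=H+210*d;print(th,(proj("top",[*P,130])-[360,180])*5+[400,0],(proj("side",[*P,130])-[270,230])*4)
s=get_image("side")["pixels"][:,:,::-1].copy();p=cv2.imread("pics/side0.png");x,y,w,h=320,186,14,30
r=cv2.matchTemplate(s[y-5:y+h+5,x-5:x+w+5],p[y:y+h,x:x+w],cv2.TM_CCOEFF_NORMED);print(cv2.minMaxLoc(r))
a=[]
for k in range(5):get_image("top");a.append(get_obs()["ee_pos"])
print(np.ptp(a,0),get_obs()["ft_force"],get_obs()["grasp_force"])
```

```text
0.3 [463.90522208 210.32728383] [374.74993622 174.11255233]
0.4 [438.39600062 242.72607709] [335.46987343 160.36309221]
0.5 [416.20812863 277.61833325] [294.69688015 149.07850069]
(-0.03529534116387367, 0.8083429336547852, (2, 10), (5, 5))
[0.14608791 0.08868727 0.0408097 ] [ 1.75809778 -3.78613111 -1.13235633] 29.999707639217377
```

```bash
python3 -c "
from workcell import *
print(close_job())"
```

```text
the job is handed in; nothing more can be done
None
```

The job is handed in, with no verdict returned: the tester touched red then blue and is back in its stand, the bolt is drawn about 30 mm over the lip, and the gate is held still by the knob at about 0.4 rad (roughly 8 cm ajar), with the pliers and cup not touched.

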